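# Clamp the tomato jar for labelling

## Task

Gently slide the red-lidded tomato jar across the bench into the blue clamp, until it stands against the back fence between the orange pad and the rubber stop. Then wind the handwheel until the jar is pressed against the stop with the sprung pad pushed in about half of its 16 mm, and no tighter, and leave it so. Move the carriage and pad by the wheel only, keep the jar upright, and leave the other jars, tin, bottle and label roll where they are.

Things in the scene. Friction and masses are not known exactly. Their poses are not given: they have to be found in the camera images.
- jar_red: the jar to clamp: squat glass jar of red tomato sauce, red lid, white label, 90 mm diameter, 85 mm tall (lid 82 mm diameter, 18 mm tall), about 0.5 kg, standing loose on the bench. Too wide to grasp; pushed low down (contact below about 45 mm height) it slides. Origin: centre of its underside, z up.
- clamp: blue bench clamp, fixed, turned up to 0.2 rad. Origin on the bench in the middle of the jar bay; x runs from carriage to fixed stop, y from the open side of the bay (-y) to the back fence, z up. Fence: aluminium bar 42 mm tall, face at y = 47 mm, x -190 to 120. No floor plate: the jar stands on the bench. Behind it a 70 mm tall blue gearbox (x -50 to 50, y 70 to 240 mm) carries the wheel.
- stop_face (a point): middle of the black rubber face of the fixed stop (blue block 70 mm tall, 24 mm thick): clamp frame x = 95, y = 0, z = 38 mm. The face spans y = -40 to 40 mm, the block y = -43 to 67 mm.
- pad_face (a point): middle of the front face, towards the stop, of the orange sprung pad (72 mm wide, 9 to 67 mm above the bench) on the carriage. Clamp frame x = -95 mm + carriage - pad, y = 0, z = 38 mm. The blue carriage block, 66 mm wide and up to 70 mm tall, is 32 to 76 mm behind the unpressed pad face.
- carriage (a joint): position of the carriage along the slide in m, 0 = fully open, grows towards the stop (limit 0.13). Driven by the handwheel only: carriage = 0.010 m per rad of wheel. With carriage 0 the bay between pad and stop is 190 mm long. It stays where it is left.
- pad (a joint): how far the sprung pad is pressed back towards the carriage in m: 0 = free, 0.016 = fully in. Spring 1.5 N per mm. Pushing the loose jar along the bench alone presses it in by about 3 mm at most.
- wheel (a joint): angle of the handwheel in rad, 0 to 13; grows clockwise seen from above, which moves the carriage towards the stop. Friction 0.25 N m; it stays where it is left.
- wheel_hub (a point): centre of the black handwheel on its upright axis, mid-height of spokes and rim: clamp frame x = 0, y = 175, z = 106 mm. Level rim, 78 mm radius, 14 mm thick bar; hub 18 mm radius, top at z = 116; three spokes 12 mm wide, 10 mm thick, 120 degrees apart. Open between spokes down to z = 74, so a closed fingertip let in there can push a spoke round.
- knob_top (a point): top of the red crank knob, upright on the rim over the end of one spoke, 78 mm from the wheel's axis: 22 mm diameter, from 115 to 147 mm above the bench; it spins freely on its own pin.
- jar_green: bystander: jar of pesto, green lid, same shape and size as jar_red (90 mm diameter, 85 mm tall). Origin: centre of its underside.
- jar_mustard: bystander: jar of mustard, yellow-brown with a black lid, same shape and size as jar_red (90 mm diameter, 85 mm tall). Origin: centre of its underside.
- tin: bystander: green tin with bare steel rims, 84 mm diameter, 85 mm tall. Origin: centre of its underside.
- oil_bottle: bystander: green glass bottle, 68 mm diameter, 210 mm tall. Origin: centre of its underside.
- label_roll: bystander: white roll of labels standing on end, 80 mm diameter, 50 mm tall. Origin: centre of its underside.
- honey_jar: bystander: amber honey jar with a yellow lid, 68 mm diameter, 100 mm tall. Origin: centre of its underside.
There are look-alikes about, which are no part of the job. Of the things like the jar_red, leave any that is pink; of the rest the larger one is meant.

How it is judged:
By the outcome, as a careful person would: the job done as asked, in the order asked, and still so for the second after the job is handed in, with the robot touching nothing.
It also fails if it takes over 72 s, if anything falls off the work surface, if the arm or the gripper's body presses on something with over 40 N, if the wrist force passes 120 N, or if a joint passes its speed limit or range.

## Robot

A 6-joint arm with a two-finger parallel gripper is mounted at the origin on the work surface. World frame = base frame: x ahead of the robot, y to its left, z up, the work surface at z = 0. Lengths are in mm, angles in rad, forces in N, time in s.
With the tool pointing down it reaches from about 350 to 975 mm from the base axis. Payload 7.1 kg.
Tool frame: the origin (TCP) lies at the centre of the arm's flange, where the gripper is bolted on; the fingertips stand 182 mm ahead of it and the grasp point (between the pads) lies 163 mm ahead of it; x points along the fingers, y is the direction in which the jaws open and shut, and the axes are right-handed (so a half turn about x gives the same grasp; the last joint's range is limited). The gripper opens to 88 mm and grips with 3 to 60 N. Pads are 20 mm wide; open, the fingers measure 115 mm over their backs; the gripper's body (75 mm by 178 mm) begins 61 mm behind the grasp point.
Start: joints at [1.277, 0.423, 1.63, -0, 1.089, -0.019], TCP at [169.565, 601.543, 404.675] pointing down, gripper open.
Joint ranges: [-3, 3], [-0.9, 2.11], [0.09, 2.58], [-1.31, 4.45], [0.11, 2.69], [-2.54, 2.54]. Speed limits (rad/s): [2.39, 2.39, 3.01, 3.14, 3.14, 3.14].

## Interface

Orientations are given as a rotation vector (axis times angle).
In Python, from workcell import readout, viewer, workorder, models gives the robot as it stands. The module is installed in compiled form; this text tells all that it offers.
- The arm moves only by the tool apply_moves, never from a script. Its argument "commands" is a list that holds one entry, the list of rows, each a list of 4 numbers: the shift along the world's x, y, z in m, then the turn about the world's z in rad. A call has 1 to 8 rows; each row is the pose to reach, as a shift and turn from the pose commanded when the call began; what a row does not reach only later rows make up. A row lasts 1/8 s, in which the tool goes at most 62.5 mm and 10.7 degrees, less where a joint would pass 70% of its speed; a pose out of reach is approached as far as the arm can. A call with a gripper value outside its range is refused whole. "gripper" is the finger opening in m, from 0 to 0.0878, set as the call begins (left out, the last holds). The fingers move at their own pace and stop on an object; the grip force is fixed at half the most. Time passes only in rows, so rows that repeat a pose let the fingers close. It gives the time, the measured TCP pose, the force and the opening at its end, in the units of the state.
- readout.get_obs(): the state, without advancing time (a new reading comes with each control period).
- viewer.get_image(name): name is "scene" or "top" or "wrist"; returns a dict with "color" (400x640x3 uint8, red, green, blue), "vertical_fov" (degrees; the focal length in pixels is half the picture's height over the tangent of half this angle, whatever the lens; pixels are square), "cx", "cy" (the principal point, pixels), "rvec" (rotation vector, rad) and "tvec" (3), from world to camera coordinates, as OpenCV has them. Camera axes: x right, y down, z forward; pixel columns grow to the right and rows downward; lengths in mm; the calibration is good to about 2 mm. A picture is of the moment at which its call begins. There is no depth.
- workorder.close_job(): hands the job in, once; it reports no verdict.
Trained networks look in the newest picture that a camera, given by its name, has taken for a name from the list of things; names that differ only in an ending like _2 or _b are one class to them, and where a whole thing is asked for, a point or a joint stands for the part that bears it (a point fixed in the world has none). Each returns a list of dicts, best first, with "conf" (0 to 1); they miss things now and then, are a little off and sometimes report something else, mostly with a low value. They report only what shows in the picture. A call takes as long as a camera call. They do not tell look-alikes from the thing itself.
- models.search_frame(camera, label): "position" ([x, y, z] in mm, in world coordinates, good to about 4 mm: the middle of the surface that is visible of it).
- models.place_of(camera, label): "position" ([x, y, z] in mm, in world coordinates, good to about 4 mm: a listed point, or the origin of a listed thing).
The state is a dict: "t": time; "qpos": joint angles; "qvel": joint speeds; "joint_torque": joint torques, N m; "ee_pos": TCP position; "orientation": TCP orientation; "ft_force": force on the tool from outside, world axes, zero at the start; "moment": the same for the moment, N m; "width": finger opening in mm.
Only numpy, scipy, OpenCV 4.12 (cv2) and the standard library are available. Lean on these libraries where they do the work, as an engineer would, in place of code of your own. Each camera call takes 0.05 s, during which the arm holds its last target.

## Working session

There is one attempt and no reset: what is moved stays moved. The work goes in short steps, Python scripts to look and compute and a tool call to move; the robot and the scene stay as the last step left them, time stands still between calls to the robot, and variables do not carry over. Pictures are saved under pics/ and viewed, and the job is handed in when it is done.

Besides the shell and the picture viewer there is one more tool, called after ">>>" by a JSON object that holds its "api" and its "payload", one argument or row to a line. apply_moves: Moves the arm, as the interface text tells. Its arguments: {"type":"object","properties":{"commands":{"type":"array","items":{"type":"array","items":{"type":"array","items":{"type":"number"}}}},"gripper":{"type":"number"}},"required":["commands"]}

```bash
mkdir -p pics; python3 - <<'E'
from workcell import readout, viewer, models
import cv2
for c in ["scene","top"]:
    im=viewer.get_image(c); cv2.imwrite(f"pics/{c}0.png",im["color"][:,:,::-1]); print(c,im["vertical_fov"],im["cx"],im["cy"],im["rvec"],im["tvec"])
for l in ["jar_red","clamp","stop_face","pad_face","wheel_hub","knob_top","jar_green","jar_mustard","tin","oil_bottle","label_roll","honey_jar"]:
    for c in ["scene","top"]:
        print(l,c,[([round(float(v)) for v in d["position"]],round(float(d["conf"]),2)) for d in models.place_of(c,l)])
o=readout.get_obs();print(o)
E
```

```text
scene 49.78225639165557 311.84979868343123 207.05076891072542 [ 1.9635839   1.69428649 -0.54866517] [ -63.74015905 -405.39615702 1901.01483629]
top 54.72796014281159 314.3076632209759 202.5923223792055 [ 2.11897    -2.17916368  0.20261457] [ -44.96136729  612.63322494 1149.69503302]
jar_red scene [([415, -521, 0], 0.93), ([550, -544, -1], 0.79), ([555, -369, -3], 0.68), ([398, -390, 0], 0.16)]
jar_red top [([417, -528, 1], 0.91), ([553, -543, 2], 0.63), ([463, 68, 37], 0.62), ([550, -374, -3], 0.56)]
clamp scene [([632, 60, 39], 0.24)]
clamp top []
stop_face scene [([631, 58, 38], 0.72)]
stop_face top [([463, 64, 36], 0.57)]
pad_face scene [([466, 62, 37], 0.77)]
pad_face top [([462, 64, 39], 0.52)]
wheel_hub scene [([544, 236, 107], 0.6)]
wheel_hub top [([538, 237, 106], 0.9)]
knob_top scene [([491, 177, 148], 0.7), ([777, 142, 3], 0.25), ([634, 57, 39], 0.21)]
knob_top top [([491, 177, 149], 0.72)]
jar_green scene [([637, -202, 1], 0.64)]
jar_green top [([633, -199, 2], 0.71)]
jar_mustard scene [([402, -208, -1], 0.61)]
jar_mustard top [([400, -210, -1], 0.81)]
tin scene [([399, -3
[... 281 characters left out ...]
 238, 104], 0.64)]
honey_jar top [([797, -135, 0], 0.65)]
{'t': 1.3, 'qpos': array([ 1.27696824e+00,  4.23078838e-01,  1.62989290e+00, -5.59588894e-05,
        1.08858449e+00, -1.89595687e-02]), 'qvel': array([-0.0018229 ,  0.00033321,  0.00120833,  0.00012467,  0.00016557,
       -0.00208113]), 'joint_torque': array([ 2.35857588e-04, -5.44586813e+01, -2.74038112e+01,  6.44883444e-02,
        1.69513252e-02, -4.80744575e-05]), 'ee_pos': array([169.59129586, 601.53872253, 404.69108067]), 'orientation': array([ 0.21575875,  1.55995365, -0.21571424]), 'ft_force': array([-0.0658768 , -0.58616126,  0.96290971]), 'moment': array([-0.00933161, -0.08640109, -0.02782646]), 'width': 87.94185734198622}
```

View pics/scene0.png

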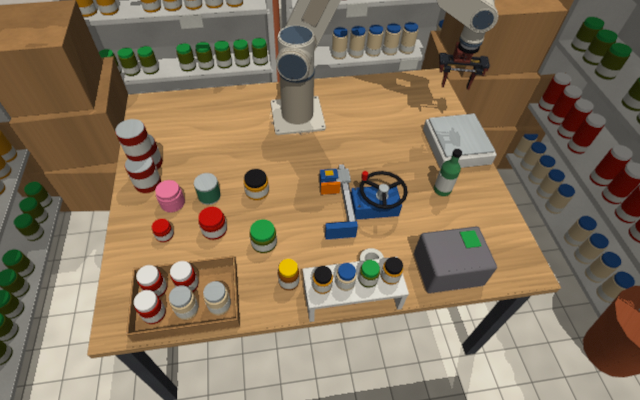

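View pics/top0.png

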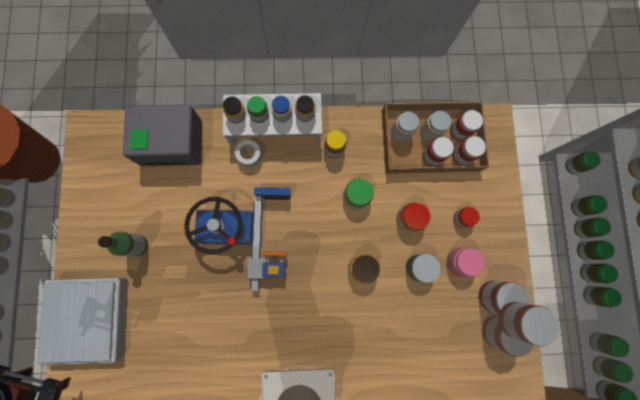

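```bash
cat > h.py <<'E'
from workcell import readout, viewer, models
import cv2, numpy as np
from scipy.spatial.transform import Rotation as R
def save(c,name,box=None,s=1):
    im=viewer.get_image(c); a=im["color"][:,:,::-1]
    if box: a=a[box[1]:box[3],box[0]:box[2]]
    a=cv2.resize(np.ascontiguousarray(a),None,fx=s,fy=s,interpolation=cv2.INTER_CUBIC); cv2.imwrite("pics/"+name,a); return im
def proj(im,P):
    f=200/np.tan(np.radians(im["vertical_fov"])/2);K=np.array([[f,0,im["cx"]],[0,f,im["cy"]],[0,0,1]])
    return cv2.projectPoints(np.array(P,float).reshape(-1,3),np.array(im["rvec"]),np.array(im["tvec"]),K,None)[0].reshape(-1,2)
def unproj(im,uv,z):
    f=200/np.tan(np.radians(im["vertical_fov"])/2);Rm=cv2.Rodrigues(np.array(im["rvec"]))[0];C=-Rm.T@np.array(im["tvec"])
    d=Rm.T@np.array([(uv[0]-im["cx"])/f,(uv[1]-im["cy"])/f,1]);return C+d*(z-C[2])/d[2]
def clampP(p,o,a):
    c,s=np.cos(a),np.sin(a);return [o[0]+c*p[0]-s*p[1],o[1]+s*p[0]+c*p[1],p[2]]
def find(c,l,**k): return [([round(float(v)) for v in d["position"]],round(float(d["conf"]),2)) for d in models.place_of(c,l)]
E
python3 - <<'E'
from h import *
o=readout.get_obs(); print(R.from_rotvec(o["orientation"]).as_matrix().round(3))
im=save("top","t1.png",(180,130,500,300),2.5)
save("scene","s1.png",(100,150,440,300),2.3)
for uv in [(415,216)]: print(unproj(im,uv,85))
E
```

```text
[[ 0.     0.271  0.962]
 [ 0.     0.962 -0.271]
 [-1.     0.     0.   ]]
[ 556.62285055 -363.55661392   85.        ]
```

View pics/t1.png

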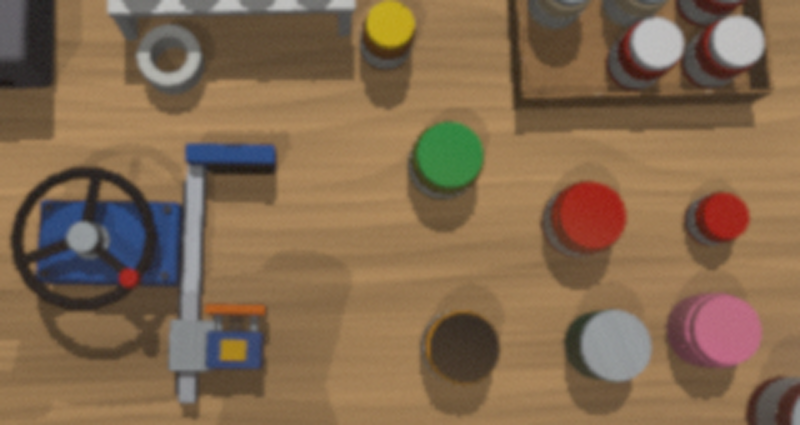

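View pics/s1.png

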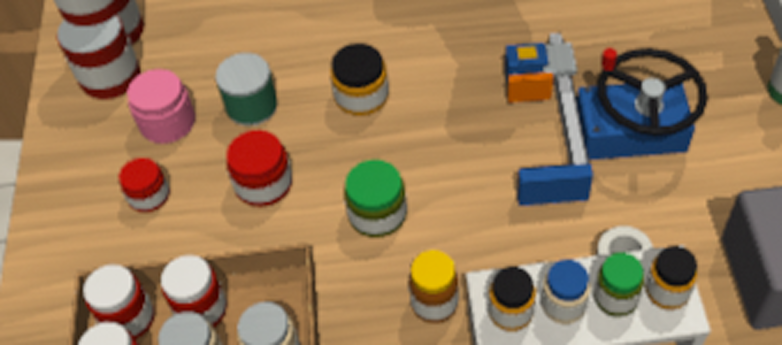

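Look-alikes: pink jar (scene 170,195), small red-lidded jar (162,229), large red-lidded jar (212,222), plus crate and stack jars. I pick the larger, non-pink one at (212,222), which is about world (554,-370); the crop confirms the red lid and white label.

>>> {"api": "apply_moves", "payload": {
  "commands": [
    [[0.029,-0.055,0,-0.16],[0.058,-0.11,0,-0.32],[0.087,-0.165,0,-0.48],[0.116,-0.22,0,-0.64],[0.145,-0.275,0,-0.8],[0.174,-0.33,0,-0.96],[0.203,-0.385,0,-1.12],[0.23,-0.44,0,-1.296]]
  ],
  "gripper": 0.06
}}

```text
t: 2.4
ee_pos: [400.3, 159.7, 405.1]
orientation: [1.214, 1.206, -1.212]
ft_force: [0.2, 0.0, -0.5]
width: 60.1
```

>>> {"api": "apply_moves", "payload": {
  "commands": [
    [[0.015,-0.06,0,0],[0.03,-0.12,0,0],[0.045,-0.18,0,0],[0.06,-0.24,0,0],[0.075,-0.3,0,0],[0.09,-0.36,0,0],[0.105,-0.42,0,0],[0.12,-0.48,0,0]]
  ]
}}

```text
t: 3.4
ee_pos: [519.8, -320.6, 404.8]
orientation: [1.21, 1.209, -1.209]
ft_force: [0.4, 0.3, 0.7]
width: 60.2
```

>>> {"api": "apply_moves", "payload": {
  "commands": [
    [[0.018,-0.06,0,0],[0.034,-0.12,0,0],[0.034,-0.12,-0.05,0],[0.034,-0.12,-0.08,0],[0.034,-0.12,-0.08,0]]
  ]
}}

```text
t: 4.03
ee_pos: [552.7, -438.0, 321.7]
orientation: [1.21, 1.215, -1.211]
ft_force: [-0.7, 0.5, 0.9]
width: 59.9
```

```bash
python3 - <<'E'
from h import *
o=readout.get_obs(); print(R.from_rotvec(o["orientation"]).as_matrix().round(3),o["ee_pos"])
im=save("wrist","w1.png");save("top","t2.png")
print(im["vertical_fov"],im["rvec"],im["tvec"])
for c in ["wrist","top","scene"]: print(c,find(c,"jar_red"))
E
```

```text
[[-0.004  1.    -0.   ]
 [ 0.004 -0.    -1.   ]
 [-1.    -0.004 -0.004]] [ 552.74545209 -438.01951184  321.68419408]
64.76144306751331 [-2.83808213e+00  3.19163176e-05  5.65442421e-03] [-551.07316977 -428.74815902  183.9394156 ]
wrist [([421, -517, -1], 0.81), ([555, -543, 4], 0.75), ([555, -371, 1], 0.6)]
top [([553, -374, -2], 0.75)]
scene [([416, -520, -2], 0.94), ([556, -369, -1], 0.91)]
```

View pics/w1.png

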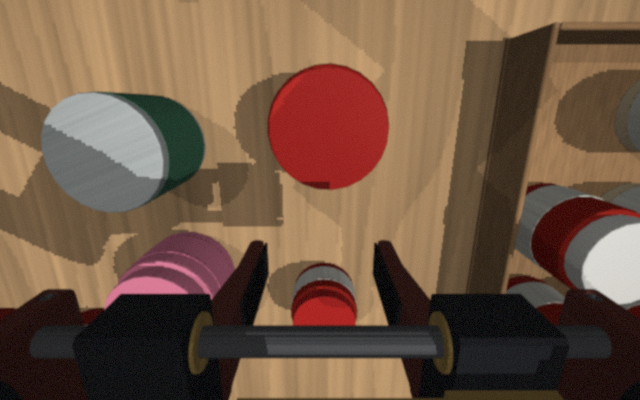

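The wrist view shows the big red lid at (329,126), the small red jar at (323,300) and the pink one at (180,275). Next I descend behind the big one.

>>> {"api": "apply_moves", "payload": {
  "commands": [
    [[0,0,-0.05,0],[0,0,-0.09,0],[0,0,-0.11,0],[0,0,-0.123,0],[0,0,-0.123,0],[0,0.004,-0.123,0],[0,0.012,-0.123,0],[0,0.018,-0.123,0]]
  ]
}}

```text
t: 5.28
ee_pos: [553.7, -419.9, 202.4]
orientation: [1.209, 1.209, -1.209]
ft_force: [-0.7, 0.7, 0.7]
width: 59.9
```

```bash
python3 - <<'E'
from h import *
save("scene","s2.png",(100,120,440,300),2.3)
save("wrist","w2.png")
E
```

```text
(no output)
```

View pics/s2.png

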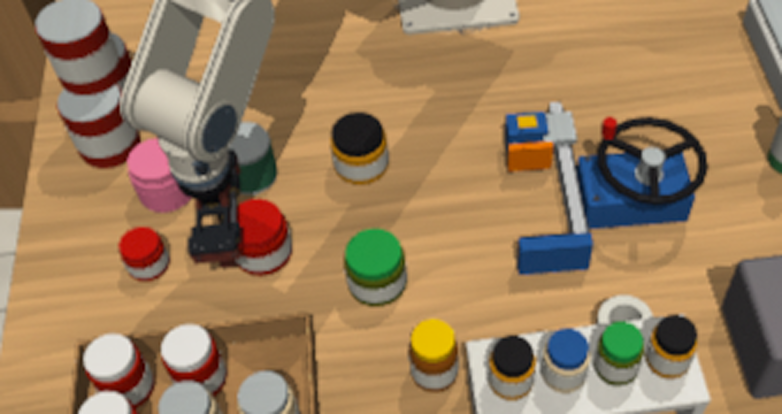

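View pics/w2.png

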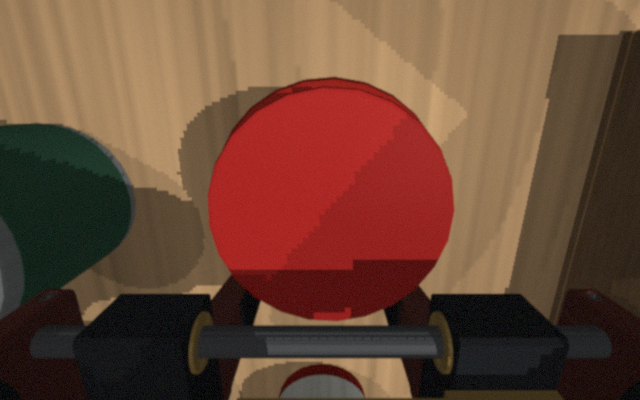

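>>> {"api": "apply_moves", "payload": {
  "commands": [
    [[0,0.006,0,0],[-0.004,0.014,0,0],[-0.008,0.025,0,0],[-0.013,0.037,0,0],[-0.018,0.049,0,0],[-0.023,0.061,0,0],[-0.028,0.073,0,0],[-0.032,0.085,0,0]]
  ]
}}

```text
t: 6.38
ee_pos: [521.3, -334.7, 201.8]
orientation: [1.209, 1.209, -1.209]
ft_force: [1.0, -2.7, 3.2]
width: 59.8
```

```bash
python3 - <<'E'
from h import *
save("wrist","w3.png")
for c in ["wrist","top"]: print(c,find(c,"jar_red"))
E
```

```text
wrist [([522, -293, 4], 0.96)]
top [([553, -374, -2], 0.75)]
```

View pics/w3.png

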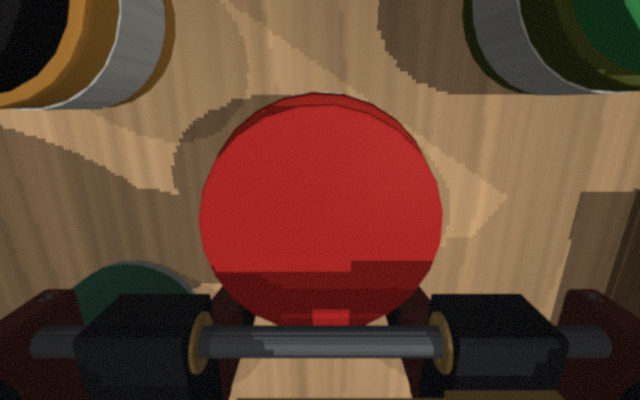

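The jar sits in the fingers (lid at 321,205) and is midway between the mustard jar on the left and the pesto jar on the right. I keep going.

>>> {"api": "apply_moves", "payload": {
  "commands": [
    [[-0.002,0.012,0,0],[-0.003,0.024,0,0],[-0.003,0.036,0,0],[-0.003,0.048,0,0],[-0.003,0.06,0,0],[-0.003,0.072,0,0],[-0.003,0.084,0,0],[-0.003,0.096,0,0]]
  ]
}}

```text
t: 7.52
ee_pos: [518.6, -238.6, 201.7]
orientation: [1.209, 1.209, -1.209]
ft_force: [-0.1, -0.9, -1.3]
width: 59.7
```

>>> {"api": "apply_moves", "payload": {
  "commands": [
    [[0,0.012,0,0],[0,0.024,0,0],[0,0.036,0,0],[0,0.048,0,0],[0,0.06,0,0],[0,0.072,0,0],[0.003,0.084,0,0],[0.006,0.096,0,0]]
  ]
}}

```text
t: 8.52
ee_pos: [524.8, -142.7, 201.7]
orientation: [1.209, 1.209, -1.209]
ft_force: [0.6, -1.0, -1.3]
width: 60.2
```

```bash
python3 - <<'E'
from h import *
im=save("wrist","w4.png");it=save("top","t4.png",(180,130,500,300),2.5)
for c in ["wrist","top"]: print(c,find(c,"jar_red"))
for l in ["stop_face","pad_face"]: print(l,find("wrist",l))
E
```

```text
wrist [([522, -99, 2], 0.58)]
top [([416, -523, 4], 0.98), ([521, -104, -3], 0.8), ([554, -547, 5], 0.65)]
stop_face []
pad_face []
```

View pics/w4.png

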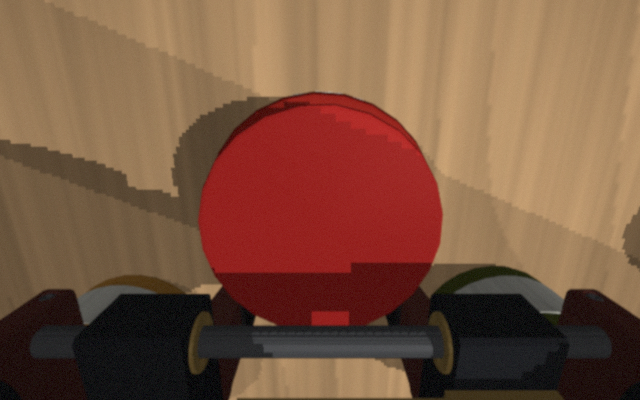

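View pics/t4.png

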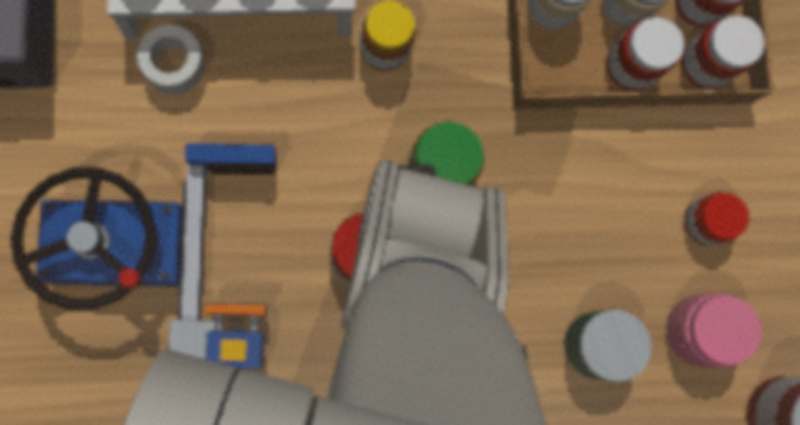

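>>> {"api": "apply_moves", "payload": {
  "commands": [
    [[0.003,0.012,0,0],[0.007,0.024,0,0],[0.011,0.036,0,0],[0.015,0.048,0,0],[0.019,0.06,0,0],[0.022,0.072,0,0],[0.023,0.084,0,0],[0.023,0.09,0,0]]
  ]
}}

```text
t: 9.82
ee_pos: [547.7, -52.6, 201.7]
orientation: [1.209, 1.209, -1.209]
ft_force: [0.0, -2.7, 0.7]
width: 59.9
```

```bash
python3 - <<'E'
from h import *
im=save("wrist","w5.png");it=save("scene","s5.png",(250,130,450,270),4)
for c in ["wrist","scene"]: 
  for l in ["jar_red","stop_face","pad_face"]: print(c,l,find(c,l))
E
```

```text
wrist jar_red [([546, -7, 2], 0.83)]
wrist stop_face [([626, 57, 37], 0.55)]
wrist pad_face [([466, 66, 36], 0.97)]
scene jar_red [([553, -544, -4], 0.71), ([416, -522, 0], 0.58), ([548, -6, -1], 0.55)]
scene stop_face [([633, 57, 38], 0.58)]
scene pad_face [([466, 62, 36], 0.65), ([397, -387, 2], 0.61), ([496, 497, 2], 0.36)]
```

View pics/w5.png

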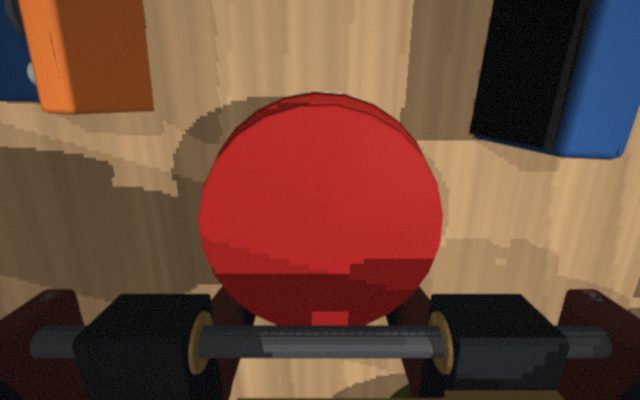

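View pics/s5.png

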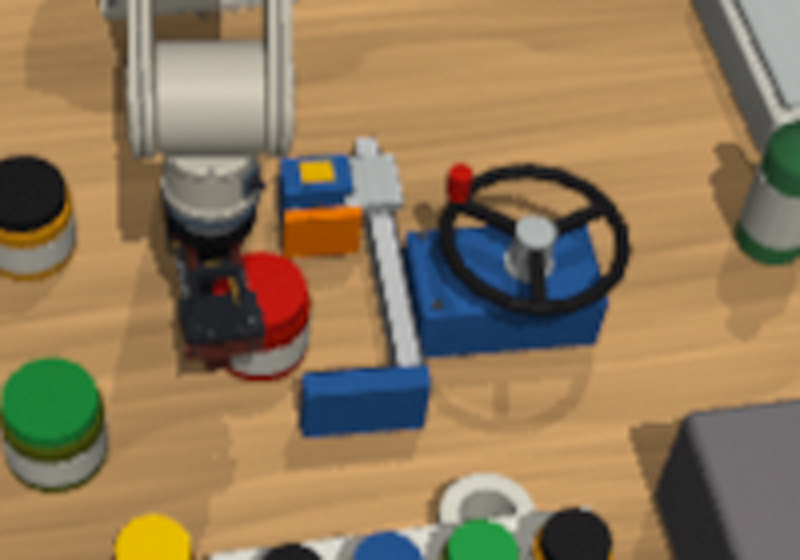

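Lid centred at (320,210), with the orange pad at upper left and the black stop face at upper right. The bay is clear ahead.

>>> {"api": "apply_moves", "payload": {
  "commands": [
    [[0,0.008,0,0],[0,0.018,0,0],[0,0.028,0,0],[0,0.038,0,0],[0,0.046,0,0],[0,0.054,0,0],[0,0.06,0,0],[0,0.062,0,0]]
  ]
}}

```text
t: 11.22
ee_pos: [547.6, 8.9, 201.7]
orientation: [1.209, 1.209, -1.209]
ft_force: [0.2, -1.9, -0.8]
width: 59.8
```

>>> {"api": "apply_moves", "payload": {
  "commands": [
    [[0,0.002,0,0],[0,0.004,0,0],[0,0.006,0,0]]
  ]
}}

```text
t: 11.6
ee_pos: [547.6, 14.5, 201.7]
orientation: [1.209, 1.209, -1.209]
ft_force: [0.5, -1.3, -0.9]
width: 60.1
```

```bash
python3 - <<'E'
from h import *
im=save("wrist","w6.png")
for c in ["wrist"]: 
  for l in ["jar_red","stop_face","pad_face"]: print(c,l,find(c,l))
E
```

```text
wrist jar_red [([549, 57, 1], 0.93)]
wrist stop_face [([627, 57, 36], 0.7), ([546, 59, 4], 0.39)]
wrist pad_face [([467, 64, 36], 0.95)]
```

View pics/w6.png

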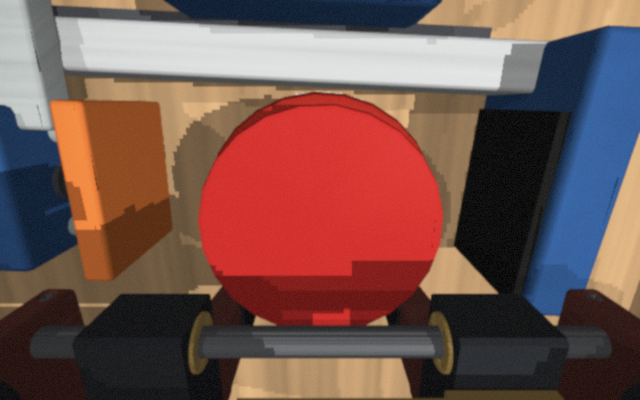

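Close to the fence (bar at rows 40-90). Now small steps until the force rises.

>>> {"api": "apply_moves", "payload": {
  "commands": [
    [[0,0.001,0,0],[0,0.002,0,0]]
  ]
}}

```text
t: 12.05
ee_pos: [547.6, 16.5, 201.7]
orientation: [1.209, 1.209, -1.209]
ft_force: [-0.0, -1.4, -0.3]
width: 59.8
```

>>> {"api": "apply_moves", "payload": {
  "commands": [
    [[0,0.001,0,0],[0,0.002,0,0]]
  ]
}}

```text
t: 12.3
ee_pos: [547.6, 18.6, 201.7]
orientation: [1.209, 1.209, -1.209]
ft_force: [-0.4, -2.0, 0.1]
width: 60.1
```

>>> {"api": "apply_moves", "payload": {
  "commands": [
    [[0,0.001,0,0],[0,0.002,0,0]]
  ]
}}

```text
t: 12.55
ee_pos: [547.6, 19.4, 201.8]
orientation: [1.207, 1.208, -1.209]
ft_force: [-0.4, -17.1, 1.9]
width: 60.0
```

>>> {"api": "apply_moves", "payload": {
  "commands": [
    [[0,-0.003,0,0],[0,-0.015,0,0],[0,-0.035,0,0],[0,-0.06,0,0],[0,-0.06,0.05,0],[0,-0.06,0.11,0],[0,-0.06,0.17,0],[0,-0.03,0.2,0]]
  ]
}}

```text
t: 13.55
ee_pos: [548.1, -11.4, 405.4]
orientation: [1.214, 1.204, -1.208]
ft_force: [0.1, 0.5, -0.1]
width: 59.8
```

```bash
python3 - <<'E'
from h import *
im=save("wrist","w7.png")
for c in ["wrist"]: 
  for l in ["jar_red","stop_face","pad_face","wheel_hub","knob_top"]: print(c,l,find(c,l))
E
```

```text
wrist jar_red [([547, 62, 0], 0.7)]
wrist stop_face [([627, 55, 35], 0.61)]
wrist pad_face [([800, -131, -3], 0.7)]
wrist wheel_hub []
wrist knob_top []
```

View pics/w7.png

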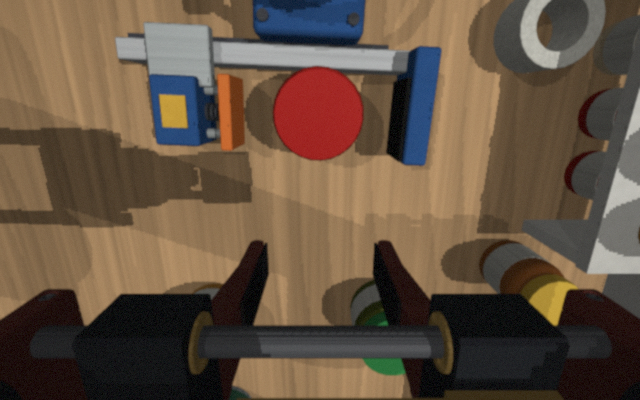

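The jar stands against the fence bar (lid 318,112) between the pad (230,110) and the stop (410,105). Now over to the wheel.

>>> {"api": "apply_moves", "payload": {
  "commands": [
    [[0,0.05,0,0],[-0.01,0.1,0,0],[-0.02,0.14,0,0],[-0.03,0.15,0,0],[-0.03,0.15,0,0]]
  ],
  "gripper": 0.045
}}

```text
t: 14.48
ee_pos: [516.9, 140.1, 400.5]
orientation: [1.207, 1.211, -1.211]
ft_force: [-0.5, -0.3, 0.2]
width: 44.9
```

```bash
python3 - <<'E'
from h import *
im=save("wrist","w8.png")
import pickle;pickle.dump({k:im[k] for k in im if k!="color"},open("w8.pkl","wb"))
for c in ["wrist"]: 
  for l in ["jar_red","stop_face","pad_face","wheel_hub","knob_top"]: print(c,l,find(c,l))
E
```

```text
wrist jar_red [([544, 60, 1], 0.61)]
wrist stop_face [([625, 57, 35], 0.75)]
wrist pad_face []
wrist wheel_hub [([543, 231, 108], 0.63)]
wrist knob_top [([492, 176, 144], 0.69), ([778, 143, 0], 0.62)]
```

View pics/w8.png

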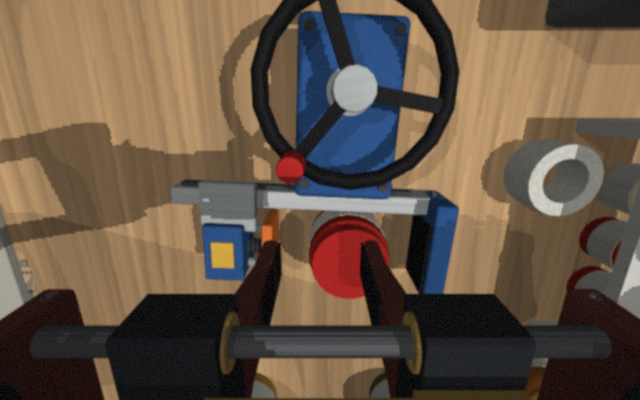

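```bash
python3 - <<'E'
from h import *
import pickle
im=pickle.load(open("w8.pkl","rb"))
h=unproj(im,(356,89),116);k=unproj(im,(290,165),147);print("hub",h,"knob",k,np.hypot(*(k-h)[:2]),np.arctan2(*(k-h)[1::-1]))
# fence/rim: rim outer left/right extents at z=106
for uv in [(252,80),(459,80),(352,187)]: print(uv,unproj(im,uv,106))
a=cv2.imread("pics/w8.png")
o,an=(536,60),-0.03
for o,an in [((535,61),-0.03)]:
  for P in [(0,175,116),(95,0,38),(95,-43,70),(119,67,70),(-50,70,70),(50,70,70),(50,240,70),(-190,47,42),(120,47,42),(-72,36,67)]:
    u=proj(im,clampP(P,o,an))[0];cv2.circle(a,(int(u[0]),int(u[1])),3,(255,0,255),1)
cv2.imwrite("pics/w8o.png",a)
E
```

```text
hub [543.78437454 234.61098847 116.        ] knob [493.17999335 179.98146471 147.        ] 74.46602085242422 -2.317963642929915
(252, 80) [460.3113498  241.84371844 106.        ]
(459, 80) [627.96667347 241.92567398 106.        ]
(352, 187) [544.13073602 152.46556802 106.        ]
```

View pics/w8o.png

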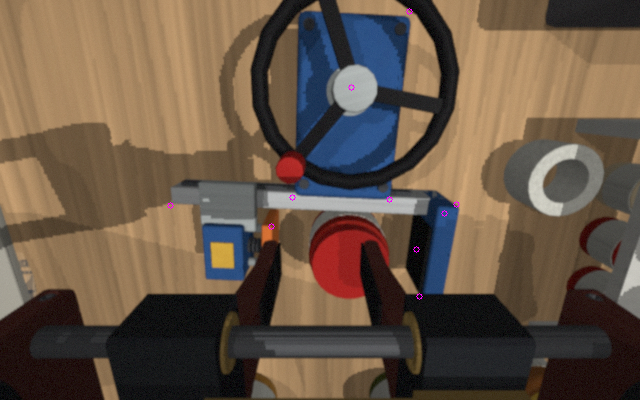

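```bash
python3 - <<'E'
from h import *
import pickle
from scipy.optimize import least_squares
im=pickle.load(open("w8.pkl","rb"))
obs=[((0,175,116),(355.5,89)),((-50,70,70),(297,194)),((50,70,70),(393,196)),((-50,240,70),(300,14)),((50,240,70),(411,15)),((119,67,70),(458,207))]
def f(p): return (proj(im,[clampP(P,p[:2],p[2]) for P,_ in obs])-np.array([u for _,u in obs])).ravel()
r=least_squares(f,[536,60,-.03],loss='soft_l1');print(r.x,f(r.x).round(1))
p=r.x; print("hub",clampP((0,175,106),p[:2],p[2]),"stop",clampP((95,0,38),p[:2],p[2]))
h=clampP((0,175,106),p[:2],p[2]);print("knob rel pol")
a=cv2.imread("pics/w8.png")[150:300,150:480];cv2.imwrite("pics/w8c.png",cv2.resize(a,None,fx=2.4,fy=2.4,interpolation=cv2.INTER_CUBIC))
E
```

```text
[ 5.37864282e+02  5.92139403e+01 -3.32680095e-02] [ 0.4  0.7 -1.5  4.6 -0.3  5.8 -2.5 -4.2  2.  -0.8  1.  -0.3]
hub [np.float64(543.6851097966718), np.float64(234.11710765985762), 106] stop [np.float64(632.8117157100094), np.float64(56.05406231251833), 38]
knob rel pol
```

View pics/w8c.png

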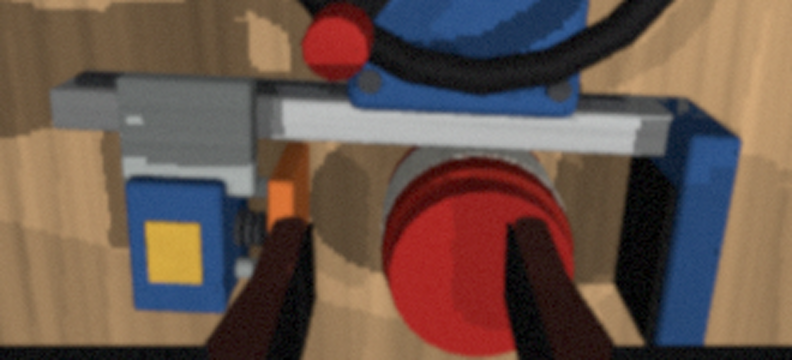

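>>> {"api": "apply_moves", "payload": {
  "commands": [
    [[-0.026,0.037,-0.02,0],[-0.026,0.037,-0.04,0],[-0.026,0.037,-0.04,0]]
  ]
}}

```text
t: 15.15
ee_pos: [491.2, 177.2, 360.7]
orientation: [1.207, 1.21, -1.211]
ft_force: [-0.1, 0.2, 0.3]
width: 45.1
```

```bash
python3 - <<'E'
from h import *
im=save("wrist","w9.png")
print(readout.get_obs()["ee_pos"])
for l in ["wheel_hub","knob_top"]: print(l,find("wrist",l))
o=readout.get_obs()["ee_pos"]
print(proj(im,[[o[0],o[1],147],[491.5,177.5,147]]))
E
```

```text
[491.7146704  177.19849294 361.53688698]
wheel_hub [([543, 235, 108], 0.89)]
knob_top [([493, 178, 144], 0.97)]
[[323.47354162 235.69253121]
 [322.41544312 235.26378334]]
```

View pics/w9.png

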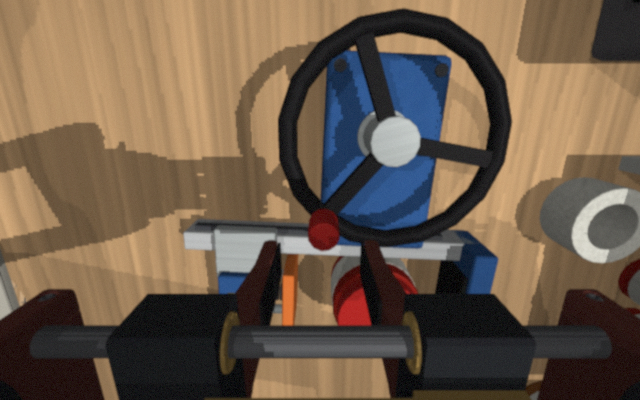

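The knob top at (324,235) lies right under the grasp point. Descending, then closing.

>>> {"api": "apply_moves", "payload": {
  "commands": [
    [[0,0,-0.03,0],[0,0,-0.052,0],[0,0,-0.06,0],[0,0,-0.06,0]]
  ]
}}

```text
t: 15.8
ee_pos: [491.9, 177.4, 302.0]
orientation: [1.21, 1.209, -1.209]
ft_force: [0.1, -0.4, 0.5]
width: 45.1
```

>>> {"api": "apply_moves", "payload": {
  "commands": [
    [[0,0,0,0],[0,0,0,0],[0,0,0,0],[0,0,0,0]]
  ],
  "gripper": 0.018
}}

```text
t: 16.3
ee_pos: [492.0, 177.7, 302.3]
orientation: [1.21, 1.208, -1.208]
ft_force: [0.8, -0.2, 4.6]
width: 21.2
```

```bash
cat > crank.py <<'E'
import sys,numpy as np
# commanded start, total done, step, n
hx,hy=543.5,235; sx,sy=491.6,177.5
def pos(p):
    t=np.arctan2(sy-hy,sx-hx)-p; r=78 if p>0.3 else 77.5+0.5*p/0.3
    return np.array([hx+r*np.cos(t),hy+r*np.sin(t)])
def rows(p0,steps):
    b=pos(p0).round(0) if False else pos(p0)
    return [[round(float(v)/1000,4) for v in pos(p)-b]+[0,0] for p in p0+np.cumsum(steps)]
if __name__=="__main__":
    print(rows(0,[.05,.1,.15,.2]))
    p=.5
    for s in range(5): print(p,rows(p,[.2]*8)); p+=1.6
E
python3 crank.py
```

```text
[[-0.0029, 0.0026, 0, 0], [-0.0082, 0.0082, 0, 0], [-0.0151, 0.0177, 0, 0], [-0.0217, 0.0318, 0, 0]]
0.5 [[-0.0036, 0.0151, 0, 0], [-0.0042, 0.0307, 0, 0], [-0.0017, 0.0461, 0, 0], [0.0039, 0.0606, 0, 0], [0.0122, 0.0738, 0, 0], [0.0229, 0.085, 0, 0], [0.0357, 0.0939, 0, 0], [0.05, 0.1001, 0, 0]]
2.1 [[0.0152, 0.0032, 0, 0], [0.0308, 0.0033, 0, 0], [0.0461, 0.0003, 0, 0], [0.0605, -0.0056, 0, 0], [0.0734, -0.0143, 0, 0], [0.0843, -0.0254, 0, 0], [0.0928, -0.0385, 0, 0], [0.0986, -0.0529, 0, 0]]
3.7 [[0.0028, -0.0153, 0, 0], [0.0024, -0.0309, 0, 0], [-0.001, -0.0461, 0, 0], [-0.0074, -0.0603, 0, 0], [-0.0165, -0.073, 0, 0], [-0.0279, -0.0836, 0, 0], [-0.0412, -0.0917, 0, 0], [-0.0558, -0.097, 0, 0]]
5.300000000000001 [[-0.0154, -0.0023, 0, 0], [-0.031, -0.0015, 0, 0], [-0.046, 0.0024, 0, 0], [-0.0601, 0.0091, 0, 0], [-0.0724, 0.0186, 0, 0], [-0.0827, 0.0303, 0, 0], [-0.0904, 0.0438, 0, 0], [-0.0953, 0.0586, 0, 0]]
6.9 [[-0.0019, 0.0155, 0, 0], [-0.0006, 0.031, 0, 0], [0.0037, 0.046, 0, 0], [0.0109, 0.0598, 0, 0], [0.0207, 0.0719, 0, 0], [0.0327, 0.0818, 0, 0], [0.0464, 0.0891, 0, 0], [0.0614, 0.0936, 0, 0]]
```

>>> {"api": "apply_moves", "payload": {
  "commands": [
    [[-0.003,0.0026,0,0],[-0.008,0.008,0,0],[-0.015,0.018,0,0],[-0.0217,0.0318,0,0]]
  ]
}}

```text
t: 16.8
ee_pos: [469.9, 209.5, 302.3]
orientation: [1.21, 1.208, -1.208]
ft_force: [4.6, -1.5, 4.7]
width: 21.6
```

>>> {"api": "apply_moves", "payload": {
  "commands": [
    [[-0.0036,0.015,0,0],[-0.0042,0.0307,0,0],[-0.0017,0.046,0,0],[0.004,0.0606,0,0],[0.0122,0.0738,0,0],[0.023,0.085,0,0],[0.0357,0.094,0,0],[0.05,0.1,0,0]]
  ]
}}

```text
t: 17.8
ee_pos: [519.1, 310.6, 302.3]
orientation: [1.209, 1.212, -1.21]
ft_force: [-3.6, 0.5, 10.5]
width: 21.4
```

>>> {"api": "apply_moves", "payload": {
  "commands": [
    [[0.015,0.0032,0,0],[0.031,0.0033,0,0],[0.046,0.0003,0,0],[0.0605,-0.0056,0,0],[0.0734,-0.0143,0,0],[0.0843,-0.0254,0,0],[0.0928,-0.0385,0,0],[0.0986,-0.053,0,0]]
  ]
}}

```text
t: 18.8
ee_pos: [618.5, 257.2, 302.3]
orientation: [1.211, 1.21, -1.208]
ft_force: [-2.6, 3.6, 7.5]
width: 21.3
```

```bash
python3 - <<'E'
from h import *
o=readout.get_obs();print(o["ee_pos"],o["ft_force"],o["moment"])
im=save("top","t10.png",(180,130,340,250),5)
save("scene","s10.png",(290,140,450,260),5)
for c in ["top","scene"]:
  for l in ["jar_red","pad_face","knob_top"]: print(c,l,find(c,l))
E
```

```text
[618.49008408 257.18096354 302.31280864] [-2.63355946  3.57440305  7.51066055] [ 0.39082249  0.5888904  -0.0296629 ]
top jar_red [([418, -526, 1], 0.89), ([555, -543, 4], 0.84), ([543, 58, -3], 0.64)]
top pad_face [([497, 62, 33], 0.71), ([778, 145, 4], 0.68)]
top knob_top [([619, 256, 151], 0.94)]
scene jar_red [([553, -547, -4], 0.67), ([551, 66, -1], 0.66), ([417, -520, 1], 0.61), ([502, 64, 35], 0.22)]
scene pad_face [([633, 57, 36], 0.53), ([505, 62, 36], 0.41)]
scene knob_top [([617, 255, 149], 0.61)]
```

View pics/t10.png

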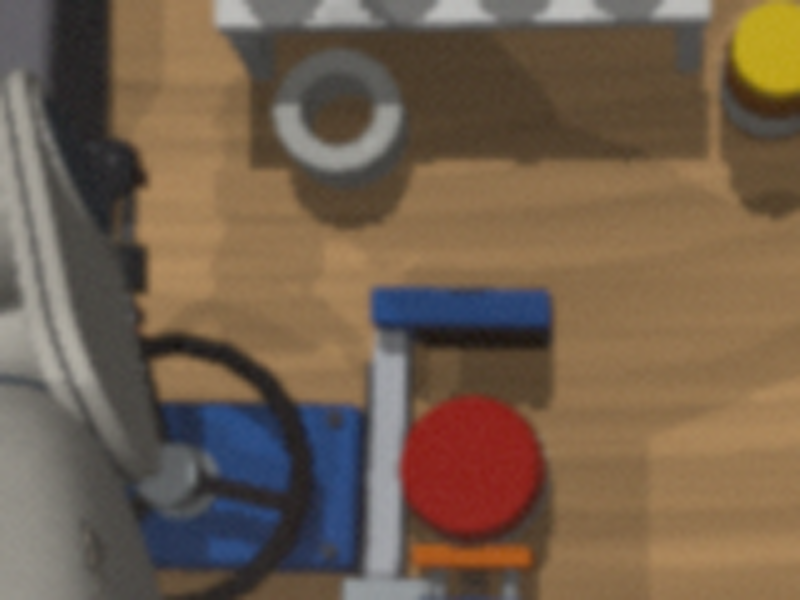

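View pics/s10.png

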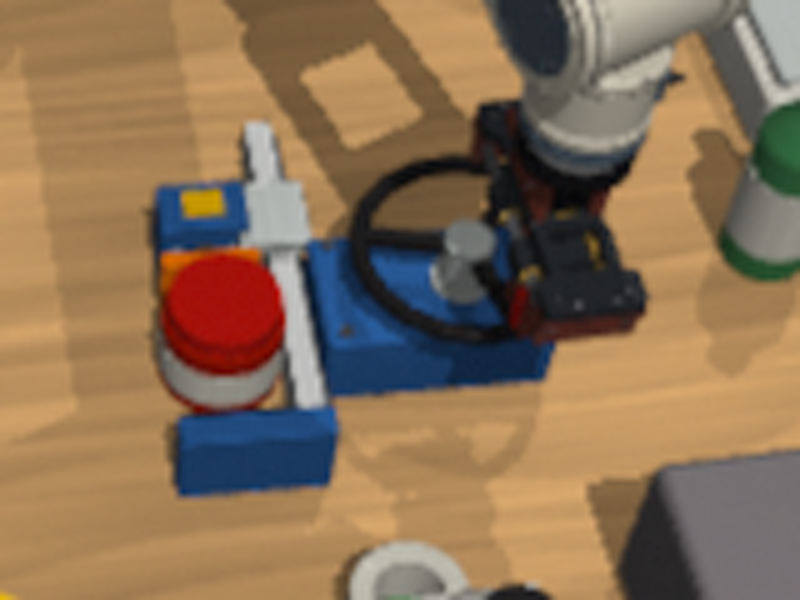

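The jar is upright against the fence and the pad is just reaching it; the carriage has moved about 37 mm for 3.7 rad. Keep winding.

>>> {"api": "apply_moves", "payload": {
  "commands": [
    [[0.0028,-0.015,0,0],[0.0024,-0.031,0,0],[-0.001,-0.046,0,0],[-0.0074,-0.0603,0,0],[-0.0165,-0.073,0,0],[-0.028,-0.0836,0,0],[-0.041,-0.0917,0,0],[-0.0558,-0.097,0,0]]
  ]
}}

```text
t: 20.2
ee_pos: [562.4, 160.4, 302.3]
orientation: [1.213, 1.21, -1.207]
ft_force: [0.7, 12.9, 3.5]
width: 21.3
```

>>> {"api": "apply_moves", "payload": {
  "commands": [
    [[-0.0154,-0.0023,0,0],[-0.031,-0.0015,0,0],[-0.046,0.0024,0,0],[-0.06,0.009,0,0],[-0.0724,0.0186,0,0],[-0.0827,0.0303,0,0],[-0.0904,0.0438,0,0],[-0.0953,0.0586,0,0]]
  ]
}}

```text
t: 21.2
ee_pos: [467.3, 218.2, 302.3]
orientation: [1.209, 1.208, -1.208]
ft_force: [5.5, -2.5, 6.1]
width: 21.5
```

```bash
python3 - <<'E'
from h import *
o=readout.get_obs();print(o["ee_pos"],o["ft_force"],o["moment"])
im=save("top","t11.png",(180,130,340,250),5)
save("scene","s11.png",(290,140,450,260),5)
im=save("wrist","w11.png")
for c in ["top","scene"]:
  for l in ["jar_red","pad_face","knob_top"]: print(c,l,find(c,l))
E
```

```text
[467.31265027 218.22055749 302.29633711] [ 5.52165216 -2.4937349   6.08049599] [-0.56759769 -0.89313055  0.01315989]
top jar_red [([416, -523, 2], 0.74), ([555, -546, 1], 0.65), ([571, 58, -1], 0.57)]
top pad_face [([530, 62, 36], 0.75), ([494, 494, -3], 0.35)]
top knob_top [([470, 217, 148], 0.57)]
scene jar_red [([578, 61, -1], 0.83), ([552, -545, -5], 0.72), ([413, -518, 0], 0.56)]
scene pad_face [([535, 62, 35], 0.46)]
scene knob_top [([467, 219, 147], 0.87)]
```

View pics/t11.png

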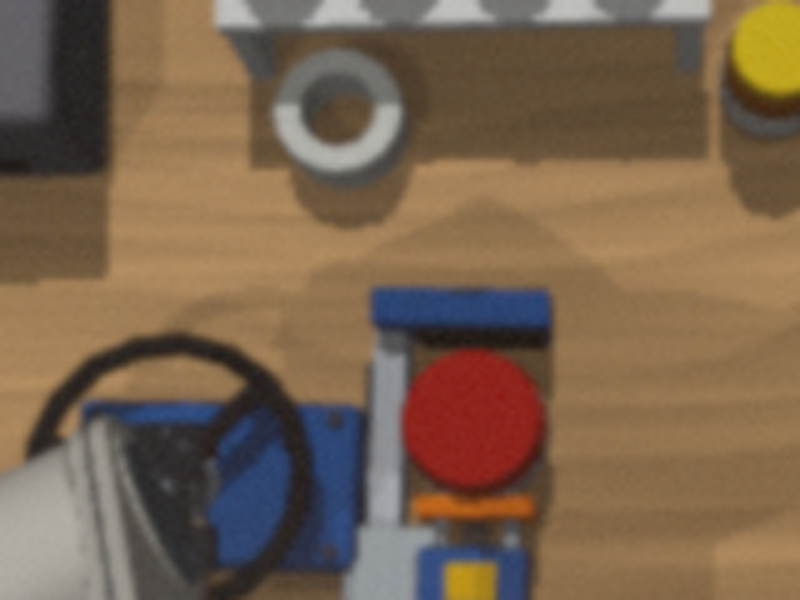

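View pics/s11.png

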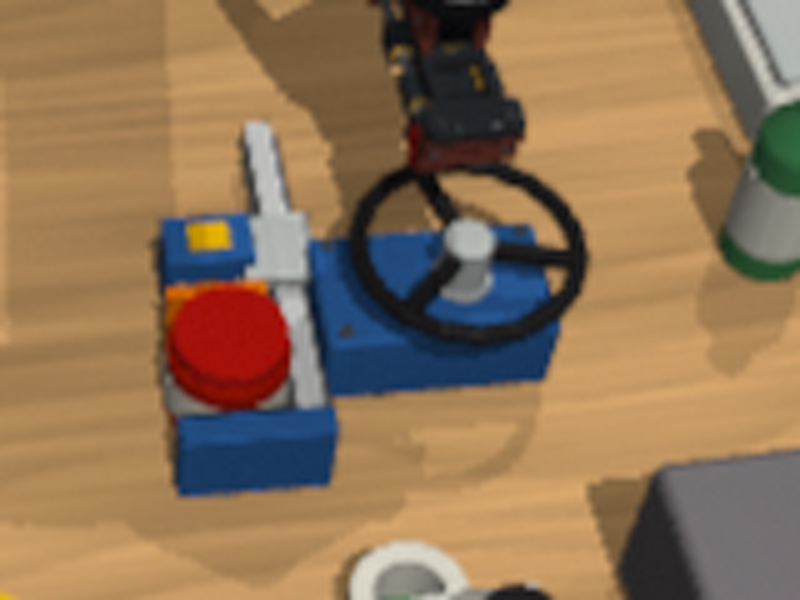

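View pics/w11.png

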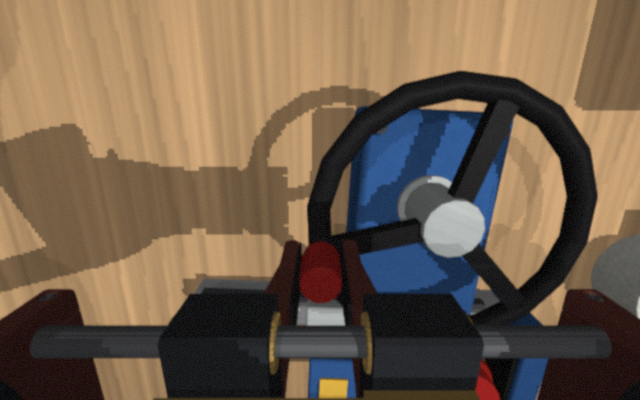

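```bash
python3 - <<'E'
from h import *
im=viewer.get_image("top")
for n,uv,z in [("pad",(274.6,130+495/5),67),("padback",(274.6,130+518/5),67),("carr front",(274.6,130+549/5),70),("stop",(274.6,130+328/5),70),("stopback",(274.6,130+289/5),70),("lid bot",(274.6,130+491/5),85),("lid top",(274.6,130+349/5),85)]: print(n,unproj(im,uv,z).round(1))
a=im["color"][:,:,::-1][180:255,255:300];cv2.imwrite("pics/t12.png",cv2.resize(a,None,fx=8,fy=8,interpolation=cv2.INTER_NEAREST))
E
```

```text
pad [530.8  60.7  67. ]
padback [516.9  60.9  67. ]
carr front [498.   60.9  70. ]
stop [632.7  59.1  70. ]
stopback [657.   58.8  70. ]
lid bot [531.4  59.3  85. ]
lid top [617.1  58.2  85. ]
```

View pics/t12.png

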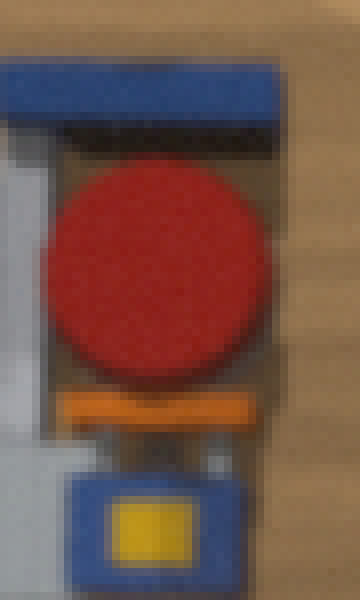

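```bash
python3 - <<'E'
from h import *
im=viewer.get_image("top"); sc=viewer.get_image("scene")
a=cv2.imread("pics/top0.png"); b=im["color"][:,:,::-1]
for n,p in (("0",a),("now",b)):
    h=cv2.cvtColor(np.ascontiguousarray(p),cv2.COLOR_BGR2HSV).astype(int)[:,268:282].mean(1)
    print(n,[(r,h[r].round().tolist()) for r in (range(246,275) if n=="0" else range(224,248))])
E
```

```text
0 [(246, [16.0, 114.0, 140.0]), (247, [16.0, 115.0, 140.0]), (248, [16.0, 114.0, 141.0]), (249, [16.0, 115.0, 142.0]), (250, [16.0, 119.0, 138.0]), (251, [14.0, 145.0, 140.0]), (252, [12.0, 187.0, 165.0]), (253, [12.0, 203.0, 172.0]), (254, [12.0, 203.0, 162.0]), (255, [12.0, 181.0, 126.0]), (256, [12.0, 123.0, 91.0]), (257, [14.0, 86.0, 79.0]), (258, [16.0, 81.0, 78.0]), (259, [15.0, 79.0, 84.0]), (260, [15.0, 70.0, 88.0]), (261, [20.0, 53.0, 85.0]), (262, [124.0, 32.0, 80.0]), (263, [113.0, 103.0, 102.0]), (264, [112.0, 110.0, 108.0]), (265, [85.0, 49.0, 102.0]), (266, [40.0, 128.0, 133.0]), (267, [41.0, 163.0, 144.0]), (268, [42.0, 166.0, 146.0]), (269, [41.0, 168.0, 145.0]), (270, [41.0, 168.0, 146.0]), (271, [41.0, 170.0, 146.0]), (272, [41.0, 170.0, 146.0]), (273, [40.0, 152.0, 136.0]), (274, [50.0, 74.0, 102.0])]
now [(224, [2.0, 202.0, 137.0]), (225, [2.0, 201.0, 125.0]), (226, [3.0, 188.0, 101.0]), (227, [4.0, 167.0, 82.0]), (228, [8.0, 165.0, 89.0]), (229, [12.0, 200.0, 127.0]), (230, [13.0, 213.0, 160.0]), (231, [13.0, 215.0, 174.0]), (232, [13.0, 210.0, 158.0]), (233, [12.0, 180.0, 112.0]), (234, [11.0, 109.0, 80.0]), (235, [12.0, 82.0, 75.0]), (236, [14.0, 71.0, 74.0]), (237, [11.0, 60.0, 79.0]), (238, [79.0, 31.0, 78.0]), (239, [114.0, 78.0, 90.0]), (240, [111.0, 126.0, 106.0]), (241, [111.0, 108.0, 111.0]), (242, [56.0, 75.0, 112.0]), (243, [41.0, 144.0, 144.0]), (244, [42.0, 168.0, 152.0]), (245, [42.0, 169.0, 154.0]), (246, [41.0, 167.0, 153.0]), (247, [42.0, 168.0, 154.0])]
```

>>> {"api": "apply_moves", "payload": {
  "commands": [
    [[-0.0019,0.0155,0,0],[-0.0006,0.031,0,0],[0.0037,0.046,0,0],[0.011,0.06,0,0],[0.0207,0.072,0,0],[0.0327,0.0818,0,0]]
  ]
}}

```text
t: 22.55
ee_pos: [498.9, 300.4, 302.2]
orientation: [1.207, 1.211, -1.212]
ft_force: [-4.3, -0.6, 13.2]
width: 21.5
```

```bash
cat > prof.py <<'E'
from h import *
o=readout.get_obs();r=o["ee_pos"][:2]-np.array([543.5,235]);print(o["t"],o["ee_pos"],o["ft_force"].round(1), "ang",(-2.305-np.arctan2(r[1],r[0]))%(2*np.pi)+2*np.pi)
im=viewer.get_image("top");b=np.ascontiguousarray(im["color"][:,:,::-1])
h=b[:,268:282].astype(int).mean(1)
print("stop",[(r,h[r].round().tolist()) for r in range(186,206)])
print("pad",[(r,h[r].round().tolist()) for r in range(216,246)])
print([ (r,unproj(im,(275,r),z)[0].round(1)) for r,z in ((195,70),(196,70),(224,67),(225,67),(234,70),(235,70))])
cv2.imwrite("pics/tp_%d.png"%(o["t"]*100),cv2.resize(b[180:255,240:310],None,fx=8,fy=8,interpolation=cv2.INTER_CUBIC)); print("pics/tp_%d.png"%(o["t"]*100))
E
python3 prof.py
```

```text
22.55 [498.86973108 300.42376165 302.24931471] [-4.3 -0.6 13.2] ang 8.091913788841348
stop [(186, [77.0, 106.0, 132.0]), (187, [85.0, 89.0, 102.0]), (188, [99.0, 71.0, 63.0]), (189, [112.0, 69.0, 46.0]), (190, [115.0, 69.0, 44.0]), (191, [114.0, 69.0, 44.0]), (192, [114.0, 67.0, 42.0]), (193, [110.0, 66.0, 43.0]), (194, [92.0, 58.0, 40.0]), (195, [58.0, 42.0, 40.0]), (196, [31.0, 32.0, 59.0]), (197, [27.0, 32.0, 100.0]), (198, [26.0, 33.0, 129.0]), (199, [29.0, 35.0, 143.0]), (200, [28.0, 35.0, 144.0]), (201, [29.0, 35.0, 145.0]), (202, [29.0, 35.0, 145.0]), (203, [29.0, 35.0, 145.0]), (204, [29.0, 35.0, 145.0]), (205, [28.0, 34.0, 144.0])]
pad [(216, [29.0, 35.0, 144.0]), (217, [28.0, 34.0, 143.0]), (218, [30.0, 36.0, 143.0]), (219, [29.0, 35.0, 143.0]), (220, [30.0, 36.0, 142.0]), (221, [29.0, 35.0, 138.0]), (222, [27.0, 33.0, 122.0]), (223, [25.0, 31.0, 95.0]), (224, [27.0, 34.0, 76.0]), (225, [29.0, 46.0, 85.0]), (226, [28.0, 65.0, 123.0]), (227, [25.0, 79.0, 152.0]), (228, [26.0, 82.0, 160.0]), (229, [27.0, 68.0, 130.0]), (230, [32.0, 55.0, 92.0]), (231, [44.0, 54.0, 72.0]), (232, [49.0, 58.0, 70.0]), (233, [55.0, 63.0, 72.0]), (234, [69.0, 69.0, 75.0]), (235, [87.0, 67.0, 62.0]), (236, [107.0, 70.0, 53.0]), (237, [108.0, 75.0, 61.0]), (238, [89.0, 93.0, 94.0]), (239, [65.0, 109.0, 126.0]), (240, [54.0, 114.0, 136.0]), (241, [53.0, 115.0, 137.0]), (242, [52.0, 115.0, 137.0]), (243, [51.0, 116.0, 139.0]), (244, [52.0, 116.0, 140.0]), (245, [57.0, 111.0, 132.0])]
[(195, np.float64(634.5)), (196, np.float64(631.4)), (224, np.float64(545.9)), (225, np.float64(542.9)), (234, np.float64(515.4)), (235, np.float64(512.4))]
pics/tp_2255.png
```

```bash
cat > comp.py <<'E'
from h import *
im=viewer.get_image("top");b=np.ascontiguousarray(im["color"][:,:,::-1]).astype(float);a=cv2.imread("pics/top0.png").astype(float)
cols=slice(264,285)
def cent(p,lo,hi,kind):
    q=p[lo:hi,cols].mean(1)
    if kind=="o": w=np.clip((q[:,2]-q[:,0])-60,0,None)   # orange: R-B
    if kind=="b": w=None
    return lo+(w*np.arange(len(w))).sum()/w.sum()
# orange via per pixel hue mask
def oc(p,lo,hi):
    h=cv2.cvtColor(p.astype(np.uint8),cv2.COLOR_BGR2HSV).astype(int)[lo:hi,cols]
    w=((h[...,0]>8)&(h[...,0]<16)&(h[...,1]>170))*h[...,2]; r=np.arange(lo,hi)
    return (w.sum(1)*r).sum()/w.sum()
def yc(p,lo,hi):
    h=cv2.cvtColor(p.astype(np.uint8),cv2.COLOR_BGR2HSV).astype(int)[lo:hi,cols]
    w=((h[...,0]>18)&(h[...,0]<32)&(h[...,1]>150))*h[...,2]; r=np.arange(lo,hi)
    return (w.sum(1)*r).sum()/w.sum()
o0,y0=oc(a,246,260),yc(a,262,280)
o1,y1=oc(b,220,234),yc(b,232,255)
mm=lambda r,z:unproj(im,(274.6,r),z)[0]
print("orange",o0,o1,"yellow",y0,y1)
dp=mm(o1,67)-mm(o0,67);dc=mm(y1,70)-mm(y0,70);print("pad moved",dp,"carriage moved",dc,"compression",dc-dp)
E
python3 comp.py
```

```text
orange 253.3420303605313 227.61476407914765 yellow 269.7014925373134 242.05653253849974
pad moved 77.11637209861209 carriage moved 81.60558516452716 compression 4.489213065915067
```

View pics/tp_2255.png

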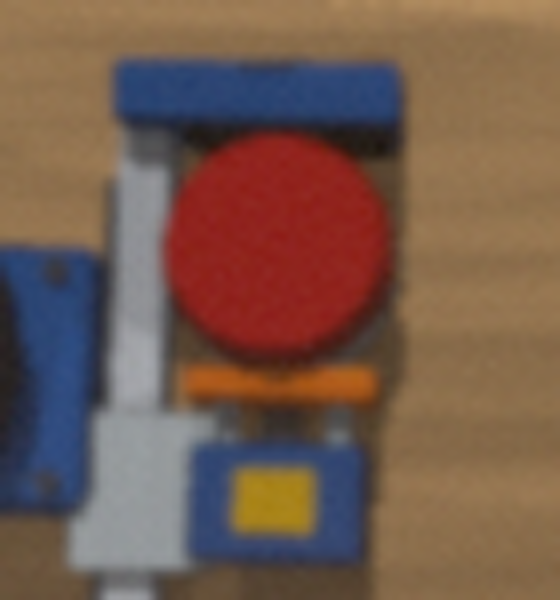

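```bash
python3 -c "
from crank import rows
print(rows(8.1,[.1]*4)); print(rows(8.4,[.1]*2))"
```

```text
[[0.0067, 0.004, 0, 0], [0.0137, 0.0073, 0, 0], [0.0211, 0.0099, 0, 0], [0.0287, 0.0118, 0, 0]]
[[0.0076, 0.0019, 0, 0], [0.0153, 0.0029, 0, 0]]
```

>>> {"api": "apply_moves", "payload": {
  "commands": [
    [[0.0067,0.004,0,0],[0.0137,0.0073,0,0],[0.021,0.0099,0,0],[0.021,0.0099,0,0]]
  ]
}}

```text
t: 23.15
ee_pos: [520.5, 310.8, 302.3]
orientation: [1.21, 1.211, -1.209]
ft_force: [-2.4, 5.5, 8.5]
width: 21.4
```

```bash
python3 comp.py; python3 prof.py | head -1
```

```text
orange 253.3420303605313 227.64679340187882 yellow 269.7014925373134 241.05782414307004
pad moved 77.01933646455751 carriage moved 84.58871958715076 compression 7.569383122593251
23.2 [520.45996728 310.79384927 302.30900829] [-2.7  5.6  8.4] ang 8.395467490568056
```

>>> {"api": "apply_moves", "payload": {
  "commands": [
    [[0.0038,0.001,0,0],[0.0038,0.001,0,0]]
  ]
}}

```text
t: 23.5
ee_pos: [523.9, 311.8, 302.3]
orientation: [1.21, 1.212, -1.21]
ft_force: [-4.3, 6.1, 8.7]
width: 21.7
```

>>> {"api": "apply_moves", "payload": {
  "commands": [
    [[0,0,0,0],[0,0,0,0],[0,0,0,0],[0,0,0,0]]
  ],
  "gripper": 0.045
}}

```text
t: 24.0
ee_pos: [524.8, 310.5, 301.4]
orientation: [1.209, 1.209, -1.21]
ft_force: [0.2, 0.8, -0.4]
width: 45.0
```

>>> {"api": "apply_moves", "payload": {
  "commands": [
    [[0,0,0.02,0],[0,0,0.06,0],[0,0,0.12,0],[-0.03,0,0.14,0],[-0.05,-0.03,0.15,0],[-0.05,-0.09,0.15,0],[-0.05,-0.14,0.15,0],[-0.05,-0.18,0.15,0]]
  ]
}}

```text
t: 25.0
ee_pos: [474.5, 128.9, 453.3]
orientation: [1.211, 1.208, -1.208]
ft_force: [0.2, -0.2, 0.3]
width: 45.2
```

```bash
python3 comp.py; python3 - <<'E'
from h import *
im=save("wrist","w14.png");save("scene","s14.png");im2=save("top","t14.png")
for c in ["wrist","scene"]:
  for l in ["jar_red","pad_face","stop_face","knob_top"]: print(c,l,find(c,l))
E
```

```text
orange 253.3420303605313 227.56687650579 yellow 269.7014925373134 241.03863045621583
pad moved 77.2614565266345 carriage moved 84.6460751944096 compression 7.384618667775101
wrist jar_red [([585, 61, 3], 0.69)]
wrist pad_face [([543, 61, 37], 0.95)]
wrist stop_face [([626, 60, 38], 0.7), ([538, 62, -4], 0.5)]
wrist knob_top []
scene jar_red [([416, -520, -3], 0.91), ([797, -131, -3], 0.74), ([550, -543, -2], 0.7), ([585, 62, -1], 0.59)]
scene pad_face [([543, 61, 39], 0.5)]
scene stop_face [([633, 59, 38], 0.59), ([400, -390, 3], 0.41)]
scene knob_top [([525, 313, 146], 0.61)]
```

View pics/w14.png

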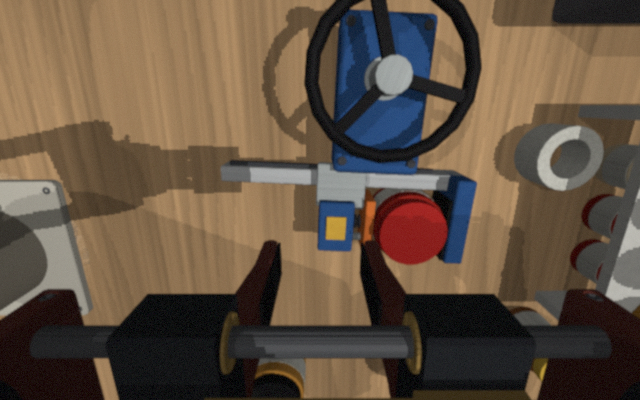

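View pics/s14.png

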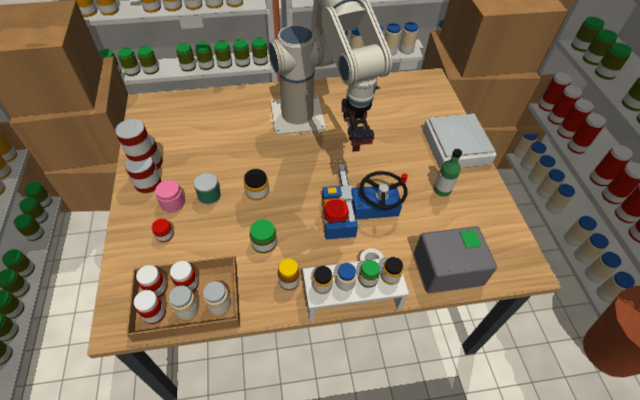

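Jar clamped (wrist: lid 410,228, pad 370,222, stop 458,220). As a second check I look from the earlier vantage, shifted by the carriage travel, to compare the pad-to-carriage gap with picture w7.

>>> {"api": "apply_moves", "payload": {
  "commands": [
    [[0.02,-0.03,-0.01,0],[0.06,-0.06,-0.02,0],[0.1,-0.1,-0.03,0],[0.135,-0.138,-0.045,0],[0.157,-0.141,-0.049,0],[0.157,-0.141,-0.049,0]]
  ]
}}

```text
t: 26.35
ee_pos: [632.8, -10.7, 401.6]
orientation: [1.209, 1.21, -1.21]
ft_force: [-0.8, 0.1, -0.8]
width: 45.2
```

```bash
python3 - <<'E'
from h import *
im=save("wrist","w15.png");print(readout.get_obs()["ee_pos"])
a=cv2.imread("pics/w7.png")[10:190,100:450];b=cv2.imread("pics/w15.png")[10:190,100:450]
cv2.imwrite("pics/cmp.png",cv2.resize(np.vstack([a,b]),None,fx=1.65,fy=1.65))
cv2.imwrite("pics/cmpz.png",cv2.resize(np.hstack([cv2.imread("pics/w7.png")[60:160,140:260],cv2.imread("pics/w15.png")[60:160,140:260]]),None,fx=3.3,fy=3.3,interpolation=cv2.INTER_CUBIC))
import pickle;pickle.dump({k:im[k] for k in im if k!="color"},open("w15.pkl","wb"))
E
```

```text
[631.876771   -10.19207959 401.95466346]
```

View pics/cmp.png

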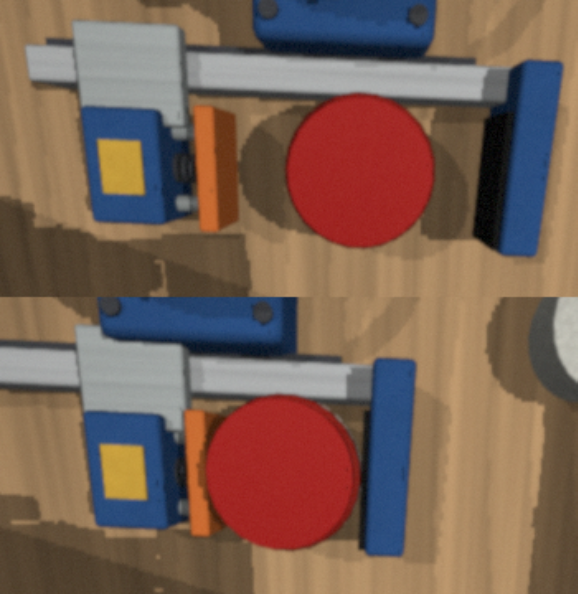

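View pics/cmpz.png

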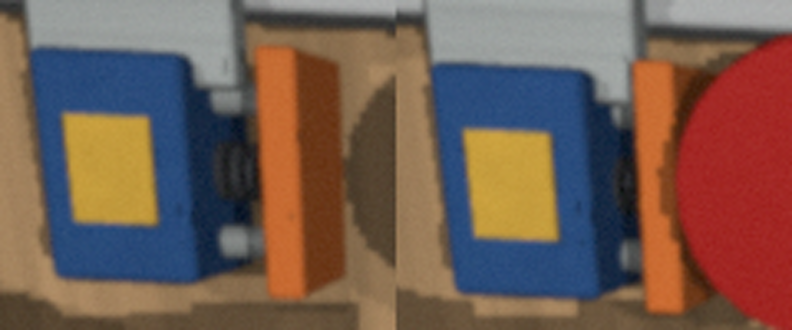

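```bash
python3 -c "
from h import *
from workcell import workorder
for l in ['jar_green','jar_mustard','tin','label_roll','oil_bottle','honey_jar']: print(l,find('scene',l)[:1])
print(workorder.close_job())"
```

```text
jar_green [([641, -200, -1], 0.93)]
jar_mustard [([406, -209, -6], 0.8)]
tin [([399, -390, -1], 0.75)]
label_roll [([775, 146, 0], 0.64)]
oil_bottle []
honey_jar [([799, -136, -2], 0.79)]
the job is handed in; nothing more can be done
None
```

The red-lidded jar is clamped against the rubber stop, standing upright against the back fence, and the job is handed in at about 26 s of the 72 s allowed.

I pushed the jar low between the part-closed fingers, past the pesto and mustard jars, until the force rose to about 17 N at the fence. I then gripped the crank knob and wound the wheel about 8.45 rad, let go and withdrew.

**Clamping:** the top camera showed the pad standing still while the carriage kept advancing, so the jar is against the stop.

**Pad compression:** the top camera gives about 7.4 mm. The wrist pictures before and after give about 7 to 7.5 mm. This is slightly under the 8 mm half point, and I left it there.

**Bystanders:** the pesto, mustard, tin, label roll and honey jar were found where they started, within the networks' accuracy. The network did not report the oil bottle in the last check, but the picture after winding shows it standing in its place.

**Disagreement:** the wrist camera's network put the stop face about 6 mm nearer than the scene camera and my fit to the picture edges did. I relied on the edges.

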